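Trip-test a bench breaker, reset it and close its terminal box

ROBOT

A 6-joint arm with a two-finger parallel gripper is mounted at the origin on the work surface. World frame = base frame: x ahead of the robot, y to its left, z up, the work surface at z = 0. Lengths are in m, angles in rad, forces in N, time in s.
With the tool pointing down it reaches from about 0.35 to 0.775 m from the base axis. Payload 7.3 kg.
Tool frame: the origin (TCP) lies between the finger pads; the fingertips stand 14 mm ahead of it and the grasp point (between the pads) lies 5 mm behind it; z points along the fingers, y is the line along which they close (so a half turn about z gives the same grasp; the last joint's range is limited). The gripper opens to 92 mm and grips with 3 to 60 N. Pads are 19 mm wide; open, the fingers measure 130 mm over their backs; the gripper's body (75 mm by 190 mm) begins 47 mm behind the grasp point.
Start: joints at [-1.36, 0.342, 1.524, -0, 1.275, -0.146], TCP at [0.183, -0.492, 0.241] pointing down, gripper open.
Joint ranges: [-2.53, 2.53], [-0.77, 2.02], [0.04, 2.7], [-1, 4.14], [0.28, 2.66], [-3.11, 3.11]. Speed limits (rad/s): [2.57, 2.57, 3.14, 3.14, 3.14, 3.14].

INTERFACE

Orientations are given as [roll, pitch, yaw] about the fixed x, y, z axes, in that order (R = Rz(yaw) Ry(pitch) Rx(roll)).
In Python, from cell import robot, eyes gives the robot as it stands. The module is installed in compiled form; this text tells all that it offers.
- The arm moves only by the shell command python3 -m handwheel 'ROWS' [FORCE]. ROWS is JSON, one flat list of numbers, 5 for each row, row after row: the shift along the world's x, y, z in mm, then the turn about the world's z in rad, then the opening, from 0 (shut) to 1 (fully open). In form: [x, y, z, spin, jaw, x, y, z, spin, jaw, ...]. A call has 1 to 8 rows; each row shifts and turns the commanded pose from where the row before left it; what a row does not reach is not made up. A row lasts 1/10 s, in which the tool goes at most 50 mm and 8.59 degrees, less where a joint would pass 70% of its speed; a pose out of reach is approached as far as the arm can. A call with a gripper value outside its range is refused whole. The fingers move at their own pace and stop on an object; FORCE is the grip in N (left out, the last holds). Time passes only in rows, so rows that do not move let the fingers close. It gives the time, the measured TCP pose, the force, the opening and the grip force at its end, in the units of the state.
- robot.observe(): the state, without advancing time (a new reading comes with each control period).
- eyes.read_camera(name): name is "scene" or "top"; returns (picture, depth): 384x512x3 uint8, blue, green, red; 384x512 float32, m along the optical axis (not along the pixel's ray), 0 where there is no reading.
- eyes.calibration(name): a dict with "fx", "fy", "cx", "cy" (pixels), "world_to_cam" (4x4, takes a point from world to camera coordinates). Camera axes: x right, y down, z forward; pixel columns grow to the right and rows downward; lengths in m; the calibration is good to about 2 mm. A picture is of the moment at which its call begins. calibration takes no time and is no camera call.
- robot.hand_in(): hands the job in; it is judged then, once.
The state is a dict: "time": time; "qpos": joint angles; "qvel": joint speeds; "joint_efforts": joint torques, N m; "tool_pos": TCP position; "tool_rot": TCP orientation; "contact_force": force on the tool from outside, world axes, zero at the start; "torque": the same for the moment, N m; "opening": finger opening in m; "grip_force": force on a finger pad.
Only numpy, scipy, OpenCV 4.12 (cv2) and the standard library are available. Lean on these libraries where they do the work, as an engineer would, in place of code of your own. Each camera call takes 0.05 s, during which the arm holds its last target. There are 200 camera calls.

TASK

Trip-test the bench breaker and then close its terminal box: press the orange test button on the sloping console so that the lever drops, then lift the lever back up until it latches and stays up by itself. Only then pick up the yellow cover plate and lower it over the two pins of the terminal box until it lies flush; do not let it drop, and leave the other things on the bench where they are.

Things in the scene. Friction and masses are not known exactly. Their poses are not given: they have to be found in the camera images.
- console: Fixed grey breaker console, 170 deep (x) by 160 wide (y), about 170 mm high. Origin: centre of its underside; x to its back, z up. Its face slopes at 35 degrees from level, facing up and to -x, from 45 mm above the bench at the front edge (x = -85 mm). In this frame the face's outward normal is (-sin 35, 0, cos 35), its upslope direction (cos 35, 0, sin 35).
- face_mid (a point): Point on the sloping face on its middle line (console y = 0), level with the button's centre: at (-37.5, 0, 78.3) mm in the console's frame. The face reaches 58 mm down the slope and 60 mm up the slope from here. Axes as the console's.
- head_edge (a point): Middle of the free front edge of the console's blue head, a block as wide as the console that stands 65 mm out of the face at right angles, 60 mm up the slope from face_mid. It is in the way of a gripper that points straight down at button or lever: come in about square to the face. Axes as the console's.
- test_button (a joint): Travel of the orange test button, pressed into the face along its normal: 0 out, 0.007 m fully in; sprung, about 4.5 N at the bottom. Pressing it fully in lets the lever drop.
- button_top (a point): Centre of the button's top, 18 mm above the face. Cap 26 mm in diameter in a black collar 36 mm in diameter and 7 mm high. It stands 40 mm to the +y side of the console's middle; the lever is 75 mm from it.
- trip_lever (a joint): Angle of the lever: 0 up and latched (leaning 25 degrees up the slope from the face's normal), 1.05 rad dropped (35 degrees down the slope). Sprung towards dropped; it latches only when lifted right back to 0 (it can be pushed on to -0.07), needing up to about 10 N. It cannot be pulled down while latched.
- lever_tip (a point): Middle of the free end of the lever, 50 mm from its hinge. Black, with a blue end 30 mm wide (y) and 12 mm thick, 35 mm to the -y side of the console's middle. The hinge runs along the console's y, 4 mm below the face and 5 mm up the slope from face_mid. It can be pushed up from its lower side with closed fingers.
- termbox: Fixed grey terminal box with brass terminals in its open middle, 80 (x) by 140 (y) by 45 mm high. Origin: centre of its underside, z up. Its top, at 45 mm, carries two upright pins.
- pin_a (a point): Foot of the pin at y = +50 mm of the terminal box, at the height of its top. Steel, 8 mm in diameter, 18 mm high, the upper 8 mm tapered.
- pin_b (a point): Foot of the like pin at y = -50 mm.
- cover: Loose yellow cover plate lying flat on the bench, 76 (x) by 136 (y) by 6 mm thick, about 0.16 kg; two through holes 11.5 mm in diameter at y = +50 and -50 mm; a black grip rib on top, 14 (x) by 60 (y) mm, its top 40 mm above the underside. Origin: centre of the underside, z up. It fits either way round. Fitted, its underside rests on the box's top.
- cover_grip (a point): Point to pinch on the rib across its 14 mm (the cover's x), 27 mm above the underside.
- tub: Bystander: open clear tub, 96 mm in diameter, 75 mm high; origin under its centre.
- spool: Bystander: solder spool with green flanges on a dark stand, 90 by 90 mm, 87 mm high; origin under its centre.
- wool_tin: Bystander: round tin of brass wool, 72 mm in diameter, 34 mm high; origin under its centre.
- pliers: Bystander: wire strippers with a red and a black handle, about 170 by 60 by 14 mm; origin under the middle.
- screwdriver: Bystander: screwdriver with an orange handle lying on the bench.
- blue_bin: Bystander: open blue bin, 160 by 100 by 75 mm; origin under its centre.
- carton: Bystander: closed white carton, 110 by 80 by 50 mm; origin under its centre.
Mind the look-alikes: they are no part of the job. What is shaped like the termbox but turquoise is not meant.

How it is judged:
On the way, in this order (a step that is already met when the one before it is completed fails the run):
1. the test button has let the lever drop fully (lever beyond 0.95 rad) (value of joint trip_lever above 0.95 rad), for 0.2 s.
2. the lever is back up (below 0.08 rad) and the button is out (below 2 mm) (value of joint trip_lever below 0.08 rad and value of joint test_button below 0.002 m), for 0.2 s.
3. the cover plate lies on the terminal box over both pins (horizontal distance between cover and termbox below 0.004 m and z of cover in the frame of termbox below 0.0475 m and angle between the y axis of cover and the y axis of termbox, either way round below 0.08 rad), for 0.2 s.
At the end, for the whole second after the job is handed in: Lever up and latched (within 0.08 rad), button out (within 2 mm), cover plate released and at rest on the terminal box, both pins through its holes: centred within 4 mm, underside within 2.5 mm of the box top, lined up within 0.08 rad either way round, level within 0.04 rad (all of step 2 and all of step 3 and z of cover in the frame of termbox above 0.0425 m and angle between cover's own z axis and vertical below 0.04 rad and linear speed of cover below 0.02 m/s); the robot touches nothing.
It fails at once if the cover plate is let drop (falls free of the fingers faster than 0.5 m/s) (linear speed of cover above 0.5 m/s and contact force between the fingers and cover below 0.05 N).
It fails at once if a bystander is moved more than 30 mm (distance of any of tub, spool, wool_tin, pliers, screwdriver, blue_bin, carton from where it was at the start of the episode above 0.03 m).
It also fails if it takes over 67 s, if anything falls off the work surface, if the arm or the gripper's body presses on something with over 40 N, if the wrist force passes 120 N, or if a joint passes its speed limit or range.

## Working session

There is one attempt and no reset: what is moved stays moved. The work goes in short steps, Python scripts to look and compute and a shell command to move; the robot and the scene stay as the last step left them, time stands still between calls to the robot, and variables do not carry over. Pictures are saved under pics/ and viewed, at most 10 in all, crops included, and the job is handed in when it is done.

```bash
mkdir -p pics
cat > h.py <<'E'
import numpy as np, cv2, json
from cell import robot, eyes
def cam(n):
    p,d=eyes.read_camera(n); c=eyes.calibration(n); return p,d,c
def pts(d,c):
    v,u=np.mgrid[:d.shape[0],:d.shape[1]]
    P=np.stack([(u-c['cx'])/c['fx']*d,(v-c['cy'])/c['fy']*d,d],-1)
    T=np.linalg.inv(c['world_to_cam']); return P@T[:3,:3].T+T[:3,3]
def ray(c,u,v,z):
    T=np.linalg.inv(c['world_to_cam']); r=T[:3,:3]@np.array([(u-c['cx'])/c['fx'],(v-c['cy'])/c['fy'],1]); o=T[:3,3]
    return o+r*(z-o[2])/r[2]
def proj(c,P):
    q=np.asarray(P)@c['world_to_cam'][:3,:3].T+c['world_to_cam'][:3,3]
    return np.stack([c['fx']*q[...,0]/q[...,2]+c['cx'],c['fy']*q[...,1]/q[...,2]+c['cy']],-1)
E
python3 - <<'E'
from h import *
for n in('scene','top'):
    p,d,c=cam(n); cv2.imwrite(f'pics/{n}0.png',p); np.savez(f'{n}0.npz',p=p,d=d)
    print(n,c['fx'],np.linalg.inv(c['world_to_cam']).round(3).tolist())
print(robot.observe())
E
```

```text
scene 402.46248327692086 [[0.829, 0.417, -0.373, 1.079], [0.559, -0.615, 0.556, -0.779], [0.003, -0.669, -0.743, 1.187], [0.0, 0.0, 0.0, 1.0]]
top 348.1413157742468 [[0.003, -0.99, 0.143, 0.389], [-1.0, -0.001, 0.011, -0.004], [-0.011, -0.143, -0.99, 1.209], [0.0, 0.0, 0.0, 1.0]]
{'time': 0.1, 'qpos': array([-1.36002007e+00,  3.42644657e-01,  1.52492291e+00, -1.54538453e-05,
        1.27540721e+00, -1.45981999e-01]), 'qvel': array([-0.0015673 , -0.00070233, -0.00130125, -0.00018969, -0.00018799,
       -0.00059519]), 'joint_efforts': array([ 1.20794029e-03, -4.32006168e+01, -2.44693261e+01,  7.19347713e-02,
        5.25861117e-02, -5.05601849e-05]), 'tool_pos': array([ 0.18330207, -0.49158942,  0.24011831]), 'tool_rot': array([-3.14022309e+00, -1.86427441e-04,  3.56762640e-01]), 'contact_force': array([0.0421561 , 0.90209915, 0.07913619]), 'torque': array([-0.00476325, -0.00948566,  0.05821239]), 'grip_force': 0.0, 'opening': 0.09176203734113351}
```

View pics/scene0.png

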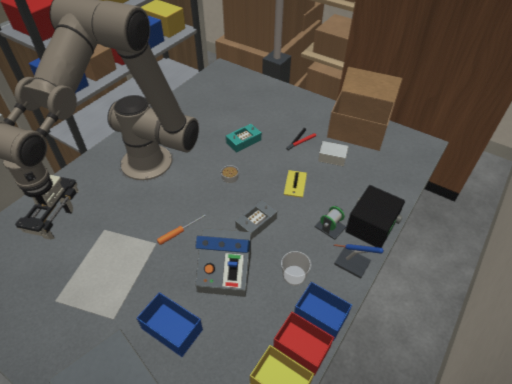

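View pics/top0.png

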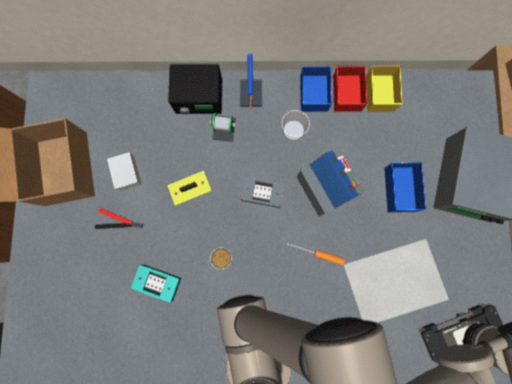

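The scene view shows the console (225,265) facing the camera with its orange button (210,269) and lever (233,270). The grey termbox is at (257,219), the yellow cover at (296,183) and the turquoise look-alike at (243,138). In the top view they are at (330,182), (262,191), (190,187) and (156,283). The console faces away from the robot.

Run:
```python
from h import *
from scipy.optimize import least_squares
D={n:np.load(n+'0.npz') for n in('scene','top')}; C={n:eyes.calibration(n) for n in D}
P={n:pts(D[n]['d'],C[n]) for n in D}
H={n:cv2.cvtColor(D[n]['p'],cv2.COLOR_BGR2HSV).astype(int) for n in D}
def comp(m,u,v):
    n,l,s,c=cv2.connectedComponentsWithStats(m.astype(np.uint8))
    k=min(range(1,n),key=lambda i:np.hypot(*(c[i]-[u,v]))-min(s[i,4],50)); return l==k
# face plane in scene : face grey pixels
Q=P['scene']; reg=np.zeros(Q.shape[:2],bool); reg[252:290,196:250]=1
X=Q[reg&(D['scene']['d']>0)]
best=None; rng=np.random.default_rng(0)
for i in range(3000):
    a=X[rng.choice(len(X),3,False)]; nn=np.cross(a[1]-a[0],a[2]-a[0]); nn/=np.linalg.norm(nn)+1e-12
    if nn[2]<0: nn=-nn
    if not .7<nn[2]<.9: continue
    k=abs((X-a[0])@nn)<.003
    if best is None or k.sum()>best.sum(): best=k
c=X[best].mean(0); nn=np.linalg.svd(X[best]-c)[2][2]; nn*=np.sign(nn[2])
print('face',best.sum(),c,nn,'tilt',np.degrees(np.arccos(nn[2])),'az of console x',np.degrees(np.arctan2(-nn[1],-nn[0])))
# head blue top
for n,(u,v) in {'top':(333,180),'scene':(222,244)}.items():
    h=H[n]; m=comp((abs(h[...,0]-110)<12)&(h[...,1]>120),u,v); print(n,'head px',m.sum(),cv2.minAreaRect(np.argwhere(m)[:,::-1].astype(np.float32)))
    b=P[n][m]; print(' z',np.percentile(b[:,2],[2,50,98]))
    if n=='top':
        r=cv2.boxPoints(cv2.minAreaRect(np.argwhere(m)[:,::-1].astype(np.float32)))
        for q in r: print('  corner',q,[ray(C[n],*q,z).round(3).tolist() for z in (.12,.166)])
# orange button / lever
for n,(u,v) in {'scene':(210,269)}.items():
    h=H[n]; m=comp((h[...,0]<15)&(h[...,1]>140)&(h[...,2]>120),u,v); print('button',m.sum(),np.argwhere(m).mean(0)[::-1],np.median(P[n][m],0))
# cover, termbox
for n,(u,v) in {'scene':(296,183),'top':(190,187)}.items():
    h=H[n]; m=comp((abs(h[...,0]-27)<7)&(h[...,1]>120)&(h[...,2]>100),u,v); m2=cv2.morphologyEx(m.astype(np.uint8),cv2.MORPH_CLOSE,np.ones((15,15)))
    r=cv2.minAreaRect(np.argwhere(m2)[:,::-1].astype(np.float32)); w=np.array([ray(C[n],*q,.006)[:2] for q in cv2.boxPoints(r)])*1000
    print(n,'cover',m.sum(),w.mean(0).round(1)); 
    cn=max(cv2.findContours(m2,0,2)[0],key=cv2.contourArea)[:,0]; W=np.array([ray(C[n],*q,.006)[:2] for q in cn.astype(float)],np.float32)*1000
    print('   rect',cv2.minAreaRect(W))
Q=P['top']; X=Q[170:215,235:290].reshape(-1,3); k=(X[:,2]>.036)&(X[:,2]<.055); print('tb',k.sum(),cv2.minAreaRect((X[k,:2]*1000).astype(np.float32)),np.median(X[k,2]))
Q=P['scene']; X=Q[200:240,230:282].reshape(-1,3); k=(X[:,2]>.036)&(X[:,2]<.055); print('tb',k.sum(),cv2.minAreaRect((X[k,:2]*1000).astype(np.float32)),np.median(X[k,2]))
for n,(y0,y1,x0,x1) in {'scene':(190,310,170,330),'top':(140,225,225,375)}.items():
    cv2.imwrite(f'pics/{n}0c.png',cv2.resize(D[n]['p'][y0:y1,x0:x1],None,fx=5,fy=5,interpolation=cv2.INTER_CUBIC)[:600,:800])
```

```text
face 1134 [ 0.61586594 -0.27794746  0.07823267] [ 0.2626103  -0.51871258  0.81361729] tilt 35.5491287548731 az of console x 116.85187323991184
top head px 1307 ((334.0307922363281, 178.0538330078125), (52.4666862487793, 28.77605438232422), 60.2551155090332)
 z [0.12737101 0.16873113 0.18883738]
  corner [308.5231  162.41537] [[0.651, -0.161, 0.12], [0.64, -0.154, 0.166]]
  corner [333.50772 148.13846] [[0.698, -0.242, 0.12], [0.685, -0.232, 0.166]]
  corner [359.53848 193.69229] [[0.551, -0.32, 0.12], [0.544, -0.306, 0.166]]
  corner [334.55386 207.96921] [[0.505, -0.24, 0.12], [0.5, -0.23, 0.166]]
scene head px 549 ((222.2758331298828, 243.82833862304688), (52.32428741455078, 12.171459197998047), 4.969740390777588)
 z [0.16447992 0.17753084 0.18888178]
button 54 [208.48148148 268.38888889] [ 0.58562343 -0.3025828   0.09208752]
scene cover 404 [588.1 244.8]
   rect ((588.833984375, 244.6028594970703), (73.73859405517578, 137.66017150878906), 22.54470443725586)
top cover 737 [588.5 243.1]
   rect ((588.5274658203125, 243.13449096679688), (75.6033935546875, 135.41448974609375), 22.827959060668945)
tb 775 ((571.1921997070312, -13.232177734375), (139.7763671875, 81.4020767211914), 79.60511016845703) 0.04445533078059127
tb 617 ((568.8451538085938, -11.397468566894531), (141.97433471679688, 83.61339569091797), 79.89138793945312) 0.04455895829497036
```

View pics/scene0c.png

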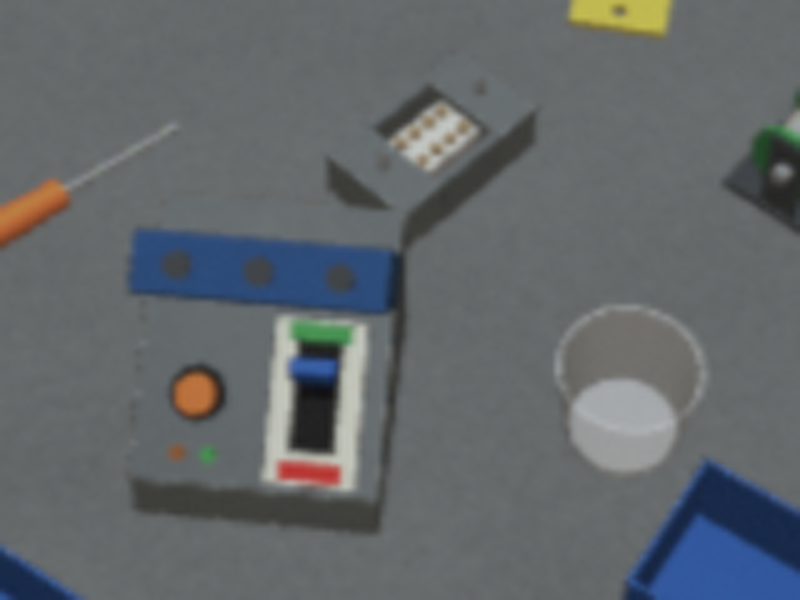

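View pics/top0c.png

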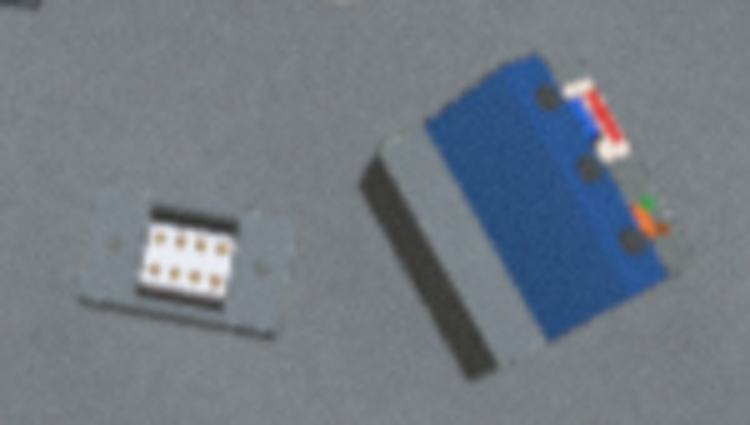

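The scene crop shows the orange button (195,393), the blue lever end (313,368) and the head's front edge running from (130,290) to (390,308). The top crop shows the termbox (188,258) with its pins at (115,243) and (262,268), and the head's front edge from (535,55) to (665,270). I'll refine the button and pins by ray casting, then move.

```bash
python3 - <<'E'
from h import *
c=eyes.calibration('scene'); t=eyes.calibration('top')
print('button ray',ray(c,170+195/5,190+393/5,.093), 'lever tip', ray(c,170+313/5,190+366/5,.127))
a=ray(c,170+130/5,190+293/5,.166);b=ray(c,170+392/5,190+309/5,.166);print('edge scene',a,b,np.degrees(np.arctan2(*(b-a)[[1,0]])),(a+b)/2)
a=ray(t,225+667/5,140+268/5,.166);b=ray(t,225+538/5,140+53/5,.166);print('edge top',a,b,np.degrees(np.arctan2(*(b-a)[[1,0]])),(a+b)/2)
# pins at mid height z .054
for n,q,cc in(('top',[(225+115/5,140+243/5),(225+262/5,140+268/5)],t),('scene',[(170+480/5,190+86/5),(170+383/5,190+161/5)],c)):
    A=np.array([ray(cc,*x,.056) for x in q]); print(n,'pins',A.round(4).tolist(),A.mean(0),np.degrees(np.arctan2(*(A[0]-A[1])[[1,0]])),np.linalg.norm(A[0]-A[1]))
E
python3 -m handwheel '[30,50,30,-0.14,0, 35,30,0,-0.14,0, 40,15,0,-0.14,0, 40,10,0,-0.14,0, 40,10,0,-0.14,0, 40,0,0,-0.14,0, 40,0,0,-0.14,0, 40,0,0,-0.14,0]' 20
```

```text
button ray [ 0.5878118  -0.30216579  0.093     ] lever tip [ 0.65111309 -0.2614026   0.127     ]
edge scene [ 0.54424799 -0.30099224  0.166     ] [ 0.68271134 -0.22124531  0.166     ] 29.939468618858605 [ 0.61347966 -0.26111877  0.166     ]
edge top [ 0.54398957 -0.30278624  0.166     ] [ 0.67762448 -0.22896293  0.166     ] 28.917372459465852 [ 0.61080702 -0.26587458  0.166     ]
top pins [[0.5769, 0.0343, 0.056], [0.56, -0.0642, 0.056]] [ 0.56845907 -0.01494334  0.056     ] 80.289485234918 0.0999243849260698
scene pins [[0.5828, 0.0356, 0.056], [0.5636, -0.0616, 0.056]] [ 0.57320361 -0.01301184  0.056     ] 78.80972361741517 0.09907769890071817
time: 0.9
tool_pos: [0.4802, -0.39, 0.2632]
tool_rot: [3.141, 0.001, -0.759]
contact_force: [0.1, -1.2, -0.3]
opening: 0.0322
grip_force: 0.0
```

```bash
python3 -m handwheel '[40,20,0,-0.14,0, 40,20,0,-0.14,0, 39,25,0,-0.031,0, 0,0,-40,0,0, 0,0,-40,0,0, 0,0,0,0,0]'
python3 - <<'E'
from h import *
print(robot.observe()['tool_pos'])
p,d,c=cam('scene'); cv2.imwrite('pics/s1.png',cv2.resize(p[150:300,150:350],None,fx=4,fy=4,interpolation=cv2.INTER_CUBIC))
E
```

```text
time: 1.5
tool_pos: [0.5951, -0.323, 0.1765]
tool_rot: [3.136, 0.012, -1.064]
contact_force: [-0.8, -0.2, -1.4]
opening: 0.0003
grip_force: 0.0
[ 0.59510236 -0.32303235  0.17649661]
```

View pics/s1.png

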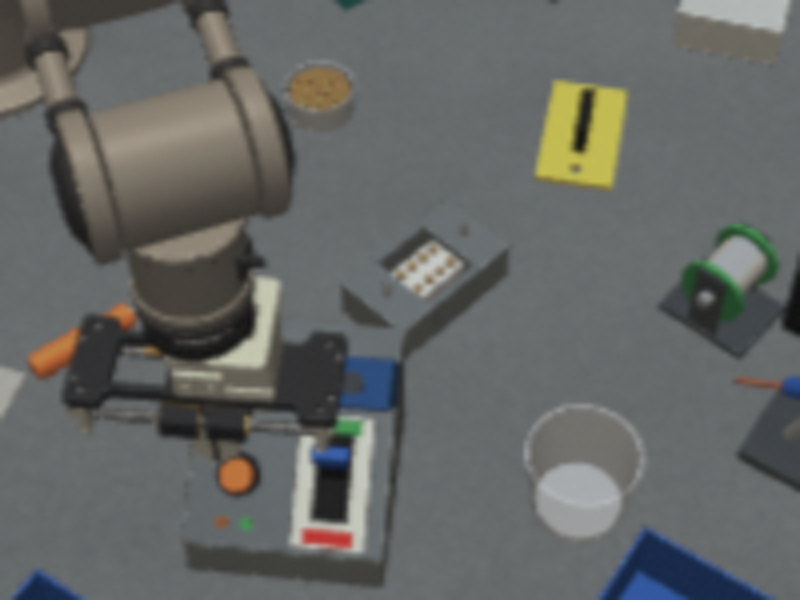

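The gripper hovers above and in front of the head, with its fingertips at (215,450) and the button at (237,475). Next I let it settle and go down beside the head.

```bash
python3 -m handwheel '[0,0,-20,0,0, 0,0,0,0,0, 0,0,0,0,0]'
python3 -c "
from h import *
s=robot.observe();print(s['tool_pos'],s['tool_rot'],s['contact_force'],s['torque'],s['qpos'])"
```

```text
time: 1.85
tool_pos: [0.598, -0.3262, 0.1658]
tool_rot: [-3.141, -0.002, -1.065]
contact_force: [0.1, 0.3, 0.5]
opening: 0.0002
grip_force: 0.0
[ 0.59804547 -0.32620046  0.16576691] [-3.14068701e+00 -2.00383567e-03 -1.06491254e+00] [0.11881864 0.25439098 0.4947257 ] [ 0.07433781  0.03680636 -0.00289868] [-6.11698034e-01  6.89103225e-01  1.14513726e+00 -6.54789046e-05
  1.30515409e+00  2.02402704e+00]
```

```bash
python3 -m handwheel '[0,0,-30,0,0, 0,0,-29,0,0, 0,0,0,0,0, 0,0,0,0,0]'
python3 -m handwheel '[-2,4,0,0,0, 0,0,0,0,0, 0,0,0,0,0]'
python3 -m handwheel '[-1,2,0,0,0, 0,0,0,0,0]'
```

```text
time: 2.25
tool_pos: [0.5983, -0.3261, 0.1064]
tool_rot: [-3.141, -0.002, -1.065]
contact_force: [0.3, -0.1, -0.0]
opening: 0.0002
grip_force: 0.0
time: 2.55
tool_pos: [0.5962, -0.3216, 0.1062]
tool_rot: [-3.141, -0.002, -1.064]
contact_force: [-0.1, -1.0, 0.1]
opening: 0.0001
grip_force: 0.0
time: 2.75
tool_pos: [0.5946, -0.3193, 0.1049]
tool_rot: [3.142, -0.0, -1.064]
contact_force: [-0.1, -0.7, 0.1]
opening: 0.0006
grip_force: 0.0
```

```bash
python3 -m handwheel '[-0.5,1,0,0,0, 0,0,0,0,0, 0,0,0,0,0]'
python3 -m handwheel '[-0.5,1,0,0,0, 0,0,0,0,0, 0,0,0,0,0]'
```

```text
time: 3.05
tool_pos: [0.5942, -0.3185, 0.1045]
tool_rot: [3.141, 0.0, -1.064]
contact_force: [-0.4, -0.2, 0.5]
opening: 0.0003
grip_force: 0.0
time: 3.35
tool_pos: [0.5937, -0.3177, 0.1047]
tool_rot: [3.142, -0.0, -1.064]
contact_force: [0.7, -1.2, -0.4]
opening: 0.0007
grip_force: 0.0
```

```bash
python3 -m handwheel '[-0.5,1,0,0,0, 0,0,0,0,0, 0,0,0,0,0]'
python3 -m handwheel '[-0.5,1,0,0,0, 0,0,0,0,0, 0,0,0,0,0]'
```

```text
time: 3.65
tool_pos: [0.5936, -0.3174, 0.1048]
tool_rot: [-3.141, -0.002, -1.065]
contact_force: [1.5, -3.8, -1.0]
opening: 0.0006
grip_force: 0.0
time: 3.95
tool_pos: [0.5934, -0.3172, 0.1049]
tool_rot: [-3.141, -0.004, -1.066]
contact_force: [3.5, -7.3, -3.1]
opening: 0.0004
grip_force: 0.0
```

```bash
python3 -m handwheel '[0.7,-1.3,0,0,0, 0,0,0,0,0, 0,0,-4,0,0, 0,0,0,0,0]'
python3 -m handwheel '[0,0,-3,0,0, 0,0,0,0,0, 0,0,0,0,0]'
```

```text
time: 4.35
tool_pos: [0.5939, -0.3172, 0.1009]
tool_rot: [-3.141, -0.002, -1.065]
contact_force: [2.9, -5.2, 1.5]
opening: 0.0006
grip_force: 0.1
time: 4.65
tool_pos: [0.5939, -0.3172, 0.0982]
tool_rot: [-3.141, -0.002, -1.065]
contact_force: [2.9, -4.8, 3.8]
opening: 0.0007
grip_force: 1.4
```

```bash
python3 -m handwheel '[0,0,-2,0,0, 0,0,0,0,0]'
python3 -m handwheel '[0,0,-2,0,0, 0,0,0,0,0]'
python3 -m handwheel '[0,0,-1.5,0,0, 0,0,0,0,0]'
python3 - <<'E'
from h import *
p,d,c=cam('scene'); cv2.imwrite('pics/s2.png',cv2.resize(p[200:300,170:270],None,fx=6,fy=6,interpolation=cv2.INTER_CUBIC))
E
```

```text
time: 4.85
tool_pos: [0.594, -0.3172, 0.0965]
tool_rot: [-3.14, -0.002, -1.065]
contact_force: [2.4, -3.8, 4.5]
opening: 0.0006
grip_force: 1.7
time: 5.05
tool_pos: [0.5941, -0.3173, 0.0948]
tool_rot: [-3.14, -0.002, -1.065]
contact_force: [1.8, -4.4, 5.9]
opening: 0.0004
grip_force: 2.2
time: 5.25
tool_pos: [0.5943, -0.3174, 0.0941]
tool_rot: [-3.14, -0.003, -1.064]
contact_force: [1.7, -3.6, 10.0]
opening: 0.0003
grip_force: 4.1
```

View pics/s2.png

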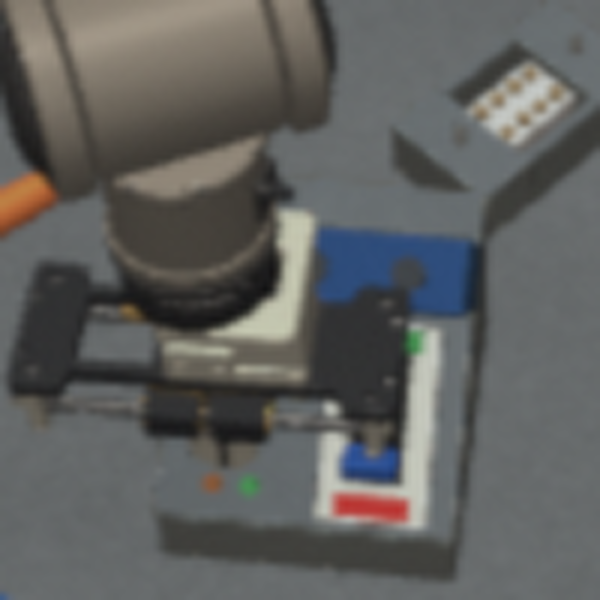

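The blue lever end has moved down to (372,460) beside the red mark, so the lever has dropped. Now I retract, move over the lever and pinch it.

```bash
python3 -m handwheel '[2,-4,10,0,0, 0,0,40,0,0.5, 0,0,30,0,0.5, 35,14,0,0,0.5, 34,18,0,0,0.5, 0,0,0,0,0.5, 0,0,0,0,0.5]'
python3 - <<'E'
from h import *
p,d,c=cam('scene'); q=pts(d,c); h=cv2.cvtColor(p,cv2.COLOR_BGR2HSV).astype(int)
m=(abs(h[...,0]-110)<12)&(h[...,1]>140); m[:262]=0;m[295:]=0;m[:,:215]=0;m[:,260:]=0
print(m.sum(),np.argwhere(m).mean(0)[::-1],np.median(q[m],0)); u,v=np.argwhere(m).mean(0)[::-1]; print(ray(c,u,v,.097))
E
```

```text
time: 6.0
tool_pos: [0.6641, -0.2873, 0.1707]
tool_rot: [3.139, 0.003, -1.062]
contact_force: [-0.3, -0.7, -0.7]
opening: 0.0433
grip_force: 0.0
43 [231.6744186 276.3255814] [ 0.66424959 -0.28757293  0.09655499]
[ 0.66438647 -0.28637327  0.097     ]
```

```bash
python3 -m handwheel '[1,-2,-30,0,0.5, 0,0,-30,0,0.5, 0,0,-9,0,0.5, 0,0,0,0,0.5, 0,0,0,0,0.5]' 30
python3 -m handwheel '[0,0,0,0,0, 0,0,0,0,0, 0,0,0,0,0, 0,0,0,0,0]'
```

```text
time: 6.55
tool_pos: [0.6656, -0.2915, 0.1046]
tool_rot: [-3.141, -0.001, -1.065]
contact_force: [0.1, -0.2, 0.4]
opening: 0.0461
grip_force: 0.0
time: 6.95
tool_pos: [0.6656, -0.2913, 0.1044]
tool_rot: [-3.141, -0.002, -1.064]
contact_force: [-1.8, -0.7, 4.6]
opening: 0.0294
grip_force: 30.0
```

```bash
python3 -m handwheel '[-1.7,3.1,7.4,0,0, -2.3,4.1,6.7,0,0, -2.8,5.1,5.8,0,0, 0,0,0,0,0]' 40
python3 -m handwheel '[-3.2,5.9,4.7,0,0, -3.6,6.5,3.5,0,0, -3.8,6.9,2.1,0,0, 0,0,0,0,0, 0,0,0,0,0]'
```

```text
time: 7.35
tool_pos: [0.6587, -0.2788, 0.123]
tool_rot: [3.141, -0.001, -1.064]
contact_force: [1.6, -5.0, -4.1]
opening: 0.0288
grip_force: 40.0
time: 7.85
tool_pos: [0.6485, -0.26, 0.1337]
tool_rot: [-3.141, -0.002, -1.065]
contact_force: [1.9, -4.4, 0.6]
opening: 0.0288
grip_force: 40.0
```

```bash
python3 -m handwheel '[-1.6,2.9,0.4,0,0, 0,0,0,0,0, 0,0,0,0,0]'
python3 -m handwheel '[-0.8,1.5,0,0,0, 0,0,0,0,0, 0,0,0,0,0]'
```

```text
time: 8.15
tool_pos: [0.6477, -0.2586, 0.1341]
tool_rot: [-3.14, -0.005, -1.066]
contact_force: [5.6, -8.5, -2.2]
opening: 0.0288
grip_force: 42.7
time: 8.45
tool_pos: [0.6476, -0.2585, 0.1341]
tool_rot: [-3.139, -0.008, -1.066]
contact_force: [9.7, -14.3, -2.6]
opening: 0.0286
grip_force: 45.4
```

```bash
python3 -m handwheel '[0.8,-1.5,0,0,0, 0,0,0,0,0.45, 0,0,0,0,0.45, 0,0,0,0,0.45, 0,0,30,0,0.45, 0,0,50,0,0.45, 20,50,30,0,0.6, -10,50,0,0,0.8]'
python3 - <<'E'
from h import *
p,d,c=cam('scene'); cv2.imwrite('pics/s3.png',cv2.resize(p[150:300,160:320],None,fx=4,fy=4,interpolation=cv2.INTER_CUBIC))
E
```

```text
time: 9.25
tool_pos: [0.6558, -0.1676, 0.2422]
tool_rot: [-3.135, -0.005, -1.067]
contact_force: [1.2, 1.0, -0.6]
opening: 0.0529
grip_force: 0.0
```

View pics/s3.png

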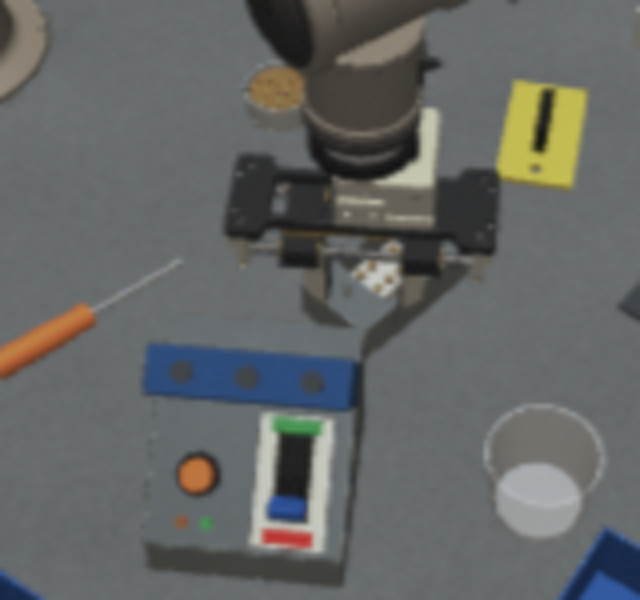

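The lever's blue end is at (288,507) beside the red mark, so it did not latch. The gripper body hit the rising head top before the lever reached 0. I'll pinch again with the pads offset 7 mm down the slope to clear the head.

```bash
python3 -m handwheel '[4,-45,0,0,0.5, 4,-45,0,0,0.5, 3,-44,0,0,0.5, 0,0,-30,0,0.5, 0,0,0,0,0.5, 0,0,0,0,0.5]'
```

```text
time: 9.9
tool_pos: [0.6634, -0.2995, 0.2071]
tool_rot: [3.14, 0.004, -1.064]
contact_force: [0.4, -0.0, 0.0]
opening: 0.0462
grip_force: 0.0
```

```bash
python3 -m handwheel '[5.5,2,-40,0,0.5, 0,0,-40,0,0.5, 0,0,-22,0,0.5, 0,0,0,0,0.5, 0,0,0,0,0.5]'
python3 -m handwheel '[0,0,0,0,0, 0,0,0,0,0, 0,0,0,0,0]' 45
```

```text
time: 10.4
tool_pos: [0.6703, -0.298, 0.1081]
tool_rot: [-3.14, -0.002, -1.063]
contact_force: [0.1, -0.4, 1.0]
opening: 0.046
grip_force: 0.0
time: 10.7
tool_pos: [0.6698, -0.2993, 0.108]
tool_rot: [-3.141, -0.003, -1.064]
contact_force: [-0.2, -0.1, 4.4]
opening: 0.0275
grip_force: 45.1
```

```bash
python3 -m handwheel '[0,0,0,0,0.5, 0,0,0,0,0.5, -0.7,1.3,-4,0,0.5, 0,0,0,0,0.5, 0,0,0,0,0, 0,0,0,0,0, 0,0,0,0,0]' 45
```

```text
time: 11.4
tool_pos: [0.6687, -0.2974, 0.102]
tool_rot: [-3.142, 0.0, -1.064]
contact_force: [-0.6, -0.4, -0.9]
opening: 0.0289
grip_force: 45.0
```

```bash
python3 -m handwheel '[-1.7,3.1,7.4,0,0, -2.3,4.1,6.7,0,0, -2.8,5.1,5.8,0,0, -3.2,5.9,4.7,0,0, -3.6,6.5,3.5,0,0, -3.3,6,2.5,0,0, 0,0,0,0,0, 0,0,0,0,0]'
python3 -m handwheel '[-1.2,2.2,0.4,0,0, 0,0,0,0,0, 0,0,0,0,0]'
python3 -m handwheel '[-0.8,1.5,0,0,0, 0,0,0,0,0, 0,0,0,0,0]'
```

```text
time: 12.2
tool_pos: [0.652, -0.2667, 0.1335]
tool_rot: [-3.141, -0.001, -1.064]
contact_force: [3.5, -3.8, -2.7]
opening: 0.0286
grip_force: 45.0
time: 12.5
tool_pos: [0.6512, -0.2652, 0.134]
tool_rot: [-3.14, -0.002, -1.064]
contact_force: [4.9, -3.0, -3.1]
opening: 0.0289
grip_force: 45.0
time: 12.8
tool_pos: [0.6504, -0.2639, 0.1343]
tool_rot: [-3.14, -0.003, -1.065]
contact_force: [3.8, -3.4, -0.8]
opening: 0.0291
grip_force: 45.0
```

```bash
python3 -m handwheel '[-0.8,1.5,0,0,0, 0,0,0,0,0, 0,0,0,0,0]'
python3 -m handwheel '[-0.8,1.5,0,0,0, 0,0,0,0,0, 0,0,0,0,0]'
```

```text
time: 13.1
tool_pos: [0.6498, -0.2627, 0.1345]
tool_rot: [-3.14, -0.004, -1.065]
contact_force: [4.1, -3.9, -0.7]
opening: 0.0287
grip_force: 45.0
time: 13.4
tool_pos: [0.6492, -0.2615, 0.1347]
tool_rot: [-3.14, -0.005, -1.065]
contact_force: [5.6, -5.2, -0.1]
opening: 0.0289
grip_force: 45.0
```

```bash
python3 -m handwheel '[-0.8,1.5,0,0,0, 0,0,0,0,0, 0,0,0,0,0]'
python3 -m handwheel '[-0.8,1.5,0,0,0, 0,0,0,0,0, 0,0,0,0,0]'
```

```text
time: 13.7
tool_pos: [0.6485, -0.2602, 0.1349]
tool_rot: [-3.14, -0.005, -1.065]
contact_force: [3.5, -4.9, 0.8]
opening: 0.0289
grip_force: 45.0
time: 14.0
tool_pos: [0.6478, -0.259, 0.1351]
tool_rot: [-3.139, -0.006, -1.065]
contact_force: [6.3, -6.2, 0.7]
opening: 0.0287
grip_force: 45.3
```

```bash
python3 -m handwheel '[0,0,0,0,0.5, 0,0,0,0,0.5, 0,0,0,0,0.5]'
cat > lev.py <<'E'
from h import *
p,d,c=cam('scene'); h=cv2.cvtColor(p,cv2.COLOR_BGR2HSV).astype(int); q=pts(d,c)
m=((abs(h[...,0]-110)<12)&(h[...,1]>130)).astype(np.uint8); m[:215]=0;m[300:]=0;m[:,:190]=0;m[:,262:]=0
n,l,s,k=cv2.connectedComponentsWithStats(m)
for i in range(1,n):
    if s[i,4]>8: print(s[i].tolist(),k[i].round(1),np.median(q[l==i],0).round(3))
print(robot.observe()['contact_force'])
E
python3 lev.py
```

```text
time: 14.3
tool_pos: [0.6456, -0.2596, 0.1342]
tool_rot: [3.139, -0.003, -1.066]
contact_force: [-0.5, -9.4, 0.7]
opening: 0.0448
grip_force: 3.7
[208, 241, 5, 5, 23] [210.2 243.1] [ 0.573 -0.266  0.177]
[229, 261, 9, 6, 45] [232.7 263.6] [ 0.65  -0.262  0.124]
[-0.83622997 -9.27408606  0.7394016 ]
```

```bash
python3 -m handwheel '[2.4,-4.4,2,0,0.5, 0,0,0,0,0.5]'; python3 lev.py; python3 -m handwheel '[0,0,30,0,0.5, 0,0,50,0,0.5, 0,0,0,0,0.5]'; python3 lev.py
```

```text
time: 14.55
tool_pos: [0.6488, -0.2617, 0.1357]
tool_rot: [-3.142, 0.001, -1.065]
contact_force: [-0.7, -0.5, 1.3]
opening: 0.0459
grip_force: 0.0
[197, 237, 2, 7, 10] [197.3 239.4] [ 0.535 -0.281  0.183]
[208, 242, 5, 5, 23] [210.2 244.1] [ 0.576 -0.269  0.175]
[229, 261, 8, 6, 42] [232.5 263.7] [ 0.65  -0.262  0.124]
[0.12865897 0.10910222 0.81097812]
time: 14.9
tool_pos: [0.6515, -0.262, 0.2233]
tool_rot: [-3.134, -0.01, -1.064]
contact_force: [0.1, 0.2, 0.8]
opening: 0.0458
grip_force: 0.0
[196, 240, 23, 10, 110] [207.4 245.7] [ 0.573 -0.276  0.172]
[224, 241, 15, 11, 123] [230.  245.8] [ 0.627 -0.24   0.175]
[243, 245, 6, 7, 21] [246.4 248.6] [ 0.672 -0.218  0.17 ]
[229, 261, 8, 6, 44] [232.5 263.6] [ 0.65  -0.261  0.125]
[-0.46856522  0.42704916 -0.0884822 ]
```

The lever stays up at (.650,-.261,.125) with the gripper away, so it is latched. Next is the cover.

```bash
python3 -m handwheel '[-5,45,20,0,0.6, -5,48,0,0,0.6, -5,48,0,-0.06,0.6, -5,48,0,-0.05,0.6, -5,48,0,0,0.6, -6,48,0,0,0.6, -6,48,0,0,0.6, -6,48,0,0,0.6]'
python3 -m handwheel '[-6,48,0,0,0.6, -6,40,0,0,0.6, -5,25,0,0,0.6, 0,0,-50,0,0.6, 0,0,0,0,0.6, 0,0,0,0,0.6]'
python3 - <<'E'
from h import *
print(robot.observe()['tool_pos'])
for n,cc in(('top',(190,187)),('scene',(296,183))):
    p,d,c=cam(n); cv2.imwrite(f'pics/{n}4.png',p); np.savez(f'{n}4.npz',p=p,d=d)
    h=cv2.cvtColor(p,cv2.COLOR_BGR2HSV).astype(int); m=(abs(h[...,0]-27)<7)&(h[...,1]>120)&(h[...,2]>100)
    print(n,m[cc[1]-30:cc[1]+30,cc[0]-30:cc[0]+30].sum())
E
```

```text
time: 15.75
tool_pos: [0.6045, 0.1218, 0.2341]
tool_rot: [3.139, 0.001, -1.174]
contact_force: [0.6, 0.6, -0.0]
opening: 0.0547
grip_force: 0.0
time: 16.35
tool_pos: [0.588, 0.2323, 0.1841]
tool_rot: [3.137, 0.001, -1.174]
contact_force: [0.1, 0.2, 0.6]
opening: 0.0551
grip_force: 0.0
[0.58795959 0.2323256  0.18413318]
top 290
scene 406
```

```bash
python3 -m handwheel '[0.6,11.5,-20,0,0.6, 0,0,-40,0,0.6, 0,0,-40,0,0.6, 0,0,-30,0,0.6, 0,0,0,0,0.6, 0,0,0,0,0.6]'
python3 - <<'E'
from h import *
p,d,c=cam('scene'); cv2.imwrite('pics/s5.png',cv2.resize(p[130:220,240:350],None,fx=6,fy=6,interpolation=cv2.INTER_CUBIC))
E
```

```text
time: 17.05
tool_pos: [0.5908, 0.2439, 0.0569]
tool_rot: [-3.139, -0.0, -1.175]
contact_force: [0.6, -1.0, 0.3]
opening: 0.0551
grip_force: 0.0
```

View pics/s5.png

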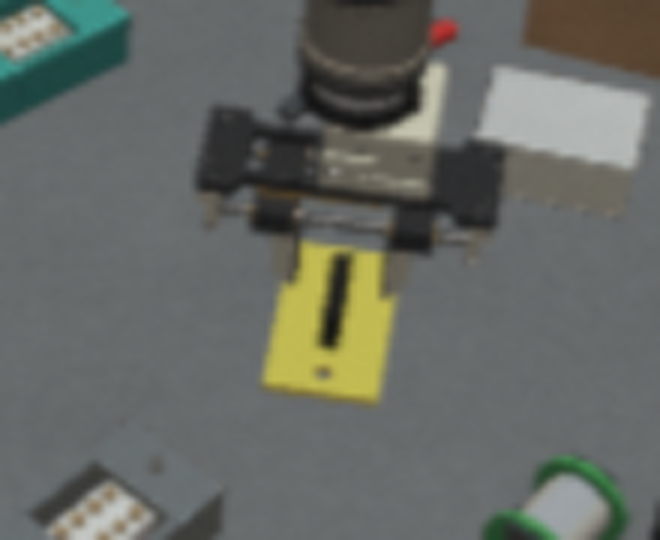

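The fingers straddle the black rib (335,300), and the near hole is at (322,372). Now I go down and grip.

```bash
python3 -m handwheel '[-2,0,-20,0,0.6, 0,0,-12,0,0.6, 0,0,0,0,0.6, 0,0,0,0,0.6]'
python3 -m handwheel '[0,0,0,0,0, 0,0,0,0,0, 0,0,0,0,0, 0,0,0,0,0, 0,0,0,0,0, 0,0,0,0,0]' 35
```

```text
time: 17.5
tool_pos: [0.5882, 0.2442, 0.0241]
tool_rot: [-3.14, -0.0, -1.174]
contact_force: [0.6, -0.2, -0.1]
opening: 0.055
grip_force: 0.0
time: 18.1
tool_pos: [0.5876, 0.2442, 0.0231]
tool_rot: [-3.141, 0.0, -1.174]
contact_force: [0.3, 0.5, 1.1]
opening: 0.0138
grip_force: 35.0
```

```bash
python3 -m handwheel '[0,0,30,0,0, 0,0,35,0,0, 0,0,20,0,0, -3,-40,0,-0.115,0, -3,-40,0,-0.115,0, -3,-40,0,-0.115,0, -3,-40,0,-0.115,0, -3,-40,0,-0.116,0]'
python3 -m handwheel '[-2,-35,0,0,0, 0,-20,0,0,0, 0,0,0,0,0, 0,0,0,0,0, 0,0,0,0,0]'
python3 - <<'E'
from h import *
for n,(y0,y1,x0,x1) in {'top':(140,240,210,310),'scene':(170,270,210,310)}.items():
    p,d,c=cam(n); np.savez(f'{n}6.npz',p=p,d=d); a=cv2.resize(p[y0:y1,x0:x1],(400,400),interpolation=cv2.INTER_CUBIC)
    b=a if n=='top' else np.hstack([b,a])
cv2.imwrite('pics/c6.png',b)
E
```

```text
time: 18.9
tool_pos: [0.5705, 0.0134, 0.1062]
tool_rot: [-3.138, 0.053, -1.707]
contact_force: [1.4, -0.3, -1.2]
opening: 0.0135
grip_force: 35.0
time: 19.4
tool_pos: [0.5688, -0.0387, 0.1062]
tool_rot: [-3.139, 0.053, -1.702]
contact_force: [0.4, -0.5, -1.7]
opening: 0.0137
grip_force: 35.0
```

View pics/c6.png

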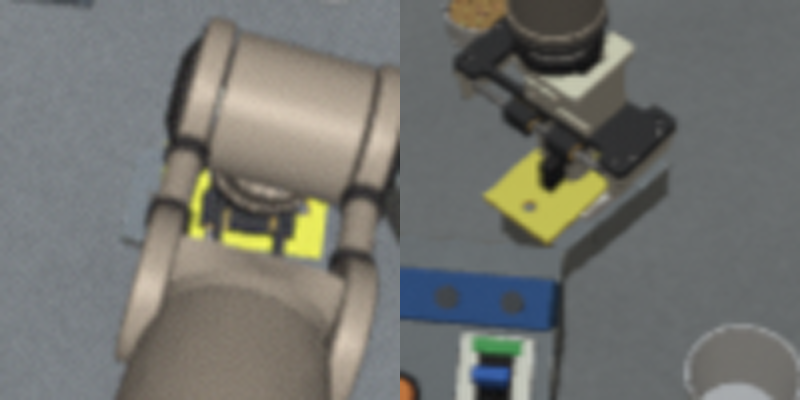

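The top view is blocked by the arm. The scene view shows the held cover over the box, with a hole at (530,206). The yaw fell short and the tool is tilted, so the last joint is at its limit. The cover fits either way round, so I back off and turn it the other way.

```bash
python3 -m handwheel '[0,45,30,0.14,0, 0,30,20,0.14,0, 0,0,0,0.14,0, 0,0,0,0.14,0, 0,0,0,0.14,0, 0,0,0,0.14,0, 0,0,0,0.14,0, 0,0,0,0.14,0]'
python3 -m handwheel '[0,0,0,0.14,0, 0,0,0,0.14,0, 0,0,0,0.14,0, 0,0,0,0.14,0, 0,0,0,0.14,0, 0,0,0,0.14,0, 0,0,0,0.14,0, 0,0,0,0.14,0]'
python3 -m handwheel '[0,0,0,0.14,0, 0,0,0,0.14,0, 0,0,0,0.14,0, 0,0,0,0.14,0, 0,0,0,0.14,0, 0,0,0,0.14,0, 0,0,0,0,0, 0,0,0,0,0]'
```

```text
time: 20.3
tool_pos: [0.5688, 0.0328, 0.154]
tool_rot: [-3.138, 0.053, -0.576]
contact_force: [-1.2, 0.0, -1.8]
opening: 0.0138
grip_force: 35.0
time: 21.1
tool_pos: [0.5688, 0.0329, 0.154]
tool_rot: [-3.138, 0.053, 0.544]
contact_force: [-0.4, -0.7, -1.6]
opening: 0.0137
grip_force: 35.0
time: 21.9
tool_pos: [0.5688, 0.0325, 0.1541]
tool_rot: [-3.138, 0.053, 1.374]
contact_force: [-0.3, -0.1, -1.6]
opening: 0.0139
grip_force: 35.0
```

The 0.053 rad tilt stayed in the commanded pose. It is about the pinch axis, so I'll set the plate down on free bench, where it levels itself, and grip it again.

```bash
python3 -m handwheel '[3,45,0,0,0, 3,45,0,0,0, 3,45,-20,0,0, 3,45,-30,0,0, 0,0,-40,0,0, 0,0,-20,0,0, 0,0,0,0,0, 0,0,0,0,0]' 35
python3 -m handwheel '[0,0,0,0,0]'
```

```text
time: 22.7
tool_pos: [0.581, 0.2085, 0.0468]
tool_rot: [-3.138, 0.053, 1.375]
contact_force: [0.0, 0.4, -0.7]
opening: 0.014
grip_force: 35.0
time: 22.8
tool_pos: [0.5819, 0.2084, 0.0482]
tool_rot: [-3.141, 0.051, 1.375]
contact_force: [0.4, -0.6, -1.3]
opening: 0.0136
grip_force: 35.0
```

```bash
python3 -m handwheel '[0,0,-10,0,0, 0,0,-8,0,0, 0,0,-3,0,0, 0,0,0,0,0]'
python3 -m handwheel '[0,0,-3,0,0, 0,0,-2,0,0, 0,0,0,0,0]' 6
python3 -m handwheel '[0,0,0,0,0.06, 0,0,0,0,0.06, 0,0,0,0,0.2, 0,0,0,0,0.3]'
```

```text
time: 23.2
tool_pos: [0.5806, 0.2078, 0.0254]
tool_rot: [-3.138, 0.053, 1.376]
contact_force: [0.1, -0.6, -0.9]
opening: 0.0135
grip_force: 35.0
time: 23.5
tool_pos: [0.5811, 0.2085, 0.0209]
tool_rot: [-3.139, 0.052, 1.377]
contact_force: [-0.6, -0.5, 4.2]
opening: 0.0137
grip_force: 6.0
time: 23.9
tool_pos: [0.5808, 0.2085, 0.0206]
tool_rot: [-3.139, 0.052, 1.377]
contact_force: [-1.0, -0.2, 4.7]
opening: 0.0224
grip_force: 2.2
```

```bash
python3 -m handwheel '[0,0,4,0,0.3, 0,0,0,0,0.3, 0,0,0,0,0, 0,0,0,0,0, 0,0,0,0,0, 0,0,0,0,0]' 35
python3 - <<'E'
from h import *
D={n:np.load(n+'0.npz') for n in('scene','top')}; C={n:eyes.calibration(n) for n in D}
def sub(n,u,v,r=4,hole=False):
    g=cv2.cvtColor(D[n]['p'],cv2.COLOR_BGR2GRAY).astype(float); u0,v0=int(round(u)),int(round(v))
    w=g[v0-r:v0+r+1,u0-r:u0+r+1]; b=np.percentile(w,60); k=np.clip(b-w-4,0,None); yy,xx=np.mgrid[-r:r+1,-r:r+1]
    print(n,w.round().astype(int)[r-2:r+3,r-2:r+3].tolist()); return u0+(k*xx).sum()/k.sum(),v0+(k*yy).sum()/k.sum()
for n,q,z in(('top',[(248,188.6),(277.4,193.6)],.054),('scene',[(266,207.2),(246.6,222.2)],.054)):
    A=np.array([ray(C[n],*sub(n,*x),z) for x in q])*1000; print(n,A.round(1).tolist(),A.mean(0).round(1),np.degrees(np.arctan2(*(A[0]-A[1])[[1,0]])),np.linalg.norm(A[0]-A[1]))
# cover holes predicted px
th=np.radians(112.7); e=np.array([np.cos(th),np.sin(th),0])*.05
for n in C:
    q=[proj(C[n],np.array([.5886,.2438,.006])+s*e) for s in(1,-1)]
    A=np.array([ray(C[n],*sub(n,*x,3),.006) for x in q])*1000; print(n,'holes',q,A.round(1).tolist(),A.mean(0).round(1),np.degrees(np.arctan2(*(A[0]-A[1])[[1,0]])),np.linalg.norm(A[0]-A[1]))
E
```

```text
time: 24.5
tool_pos: [0.5806, 0.2083, 0.0242]
tool_rot: [-3.138, 0.053, 1.377]
contact_force: [-0.3, 0.4, -0.7]
opening: 0.0135
grip_force: 35.0
top [[130, 124, 123, 130, 132], [128, 124, 118, 125, 129], [127, 121, 119, 127, 129], [132, 127, 126, 130, 129], [128, 130, 130, 129, 128]]
top [[127, 120, 123, 128, 131], [126, 115, 119, 123, 129], [129, 117, 117, 120, 128], [132, 125, 124, 129, 133], [131, 131, 130, 131, 129]]
top [[578.0, 35.0, 54.0], [561.1, -61.9, 54.0]] [569.5 -13.4  54. ] 80.10361416132392 98.34859547530829
scene [[108, 107, 104, 108, 110], [105, 99, 97, 105, 109], [102, 93, 91, 104, 109], [102, 92, 90, 102, 109], [107, 105, 105, 107, 109]]
scene [[104, 106, 109, 113, 115], [102, 98, 98, 105, 110], [100, 94, 94, 105, 109], [99, 93, 93, 104, 109], [105, 100, 104, 108, 109]]
scene [[580.5, 32.9, 54.0], [561.8, -61.4, 54.0]] [571.1 -14.3  54. ] 78.79906343720835 96.15413429350505
scene [[153, 99, 49, 53, 97], [146, 91, 42, 49, 109], [134, 78, 39, 52, 115], [123, 63, 34, 51, 120], [119, 59, 33, 61, 140]]
scene [[175, 172, 169, 168, 172], [173, 151, 127, 127, 159], [173, 149, 121, 118, 154], [173, 169, 157, 160, 169], [164, 169, 168, 170, 172]]
scene holes [array([296.45993563, 174.55835614]), array([293.23620116, 192.13760248])] [[570.7, 285.2, 6.0], [609.4, 191.2, 6.0]] [590.  238.2   6. ] 112.38436388866026 101.75196755866504
top [[216, 212, 200, 203, 212], [213, 193, 159, 161, 193], [213, 181, 137, 136, 174], [216, 195, 156, 154, 187], [219, 212, 205, 200, 210]]
top [[219, 210, 206, 211, 218], [212, 185, 164, 179, 207], [208, 163, 133, 152, 199], [210, 175, 151, 166, 205], [215, 207, 198, 206, 214]]
top holes [array([175.49979998, 192.96432751]), array([202.05831292, 182.13838519])] [[569.1, 289.8, 6.0], [607.9, 197.4, 6.0]] [588.5 243.6   6. ] 112.78887281312669 100.14108513077156
```

```bash
python3 -m handwheel '[0,0,40,0,0, 0,0,40,0,0, -2,-40,0,0.014,0, -2,-45,0,0,0, -2,-45,0,0,0, -2,-45,0,0,0, -2,-35,0,0,0, -1,-10,0,0,0]'
python3 -m handwheel '[0,0,0,0,0, 0,0,0,0,0, 0,0,0,0,0]'
```

```text
time: 25.3
tool_pos: [0.5692, -0.0152, 0.1042]
tool_rot: [-3.138, 0.054, 1.387]
contact_force: [-0.2, 1.0, -1.4]
opening: 0.0139
grip_force: 35.0
time: 25.6
tool_pos: [0.5697, -0.0102, 0.1043]
tool_rot: [-3.138, 0.052, 1.392]
contact_force: [0.0, 0.1, -1.7]
opening: 0.0137
grip_force: 35.0
```

```bash
python3 -m handwheel '[0.1,-4.3,0,0,0, 0,0,0,0,0, 0,0,0,0,0]'
cat > hov.py <<'E'
from h import *
s=robot.observe(); zt=s['tool_pos'][2]-.0242+.006; print(s['tool_pos'].round(4),zt)
p,d,c=cam('scene'); g=cv2.cvtColor(p,cv2.COLOR_BGR2GRAY).astype(float); h=cv2.cvtColor(p,cv2.COLOR_BGR2HSV).astype(int)
m=(abs(h[...,0]-27)<7)&(h[...,1]>100); m[:180]=0;m[250:]=0;m[:,:215]=0;m[:,300:]=0
X=pts(d,c)[cv2.erode(m.astype(np.uint8),np.ones((3,3)))>0]; A=np.c_[X[:,:2]-X[:,:2].mean(0),np.ones(len(X))]; print('plane',len(X),np.linalg.lstsq(A,X[:,2],rcond=None)[0].round(4))
th=np.radians(79.7); e=np.array([np.cos(th),np.sin(th),0])
P0=np.array([*(s['tool_pos'][:2]+.0012*e[:2]),zt]); u,v=proj(c,P0-.05*e); print('pred hole',u,v)
u0,v0=int(round(u)),int(round(v)); r=4; w=g[v0-r:v0+r+1,u0-r:u0+r+1]; k=np.clip(np.percentile(w,50)-w-15,0,None); yy,xx=np.mgrid[-r:r+1,-r:r+1]
print(w.astype(int).tolist()); q=(u0+(k*xx).sum()/k.sum(),v0+(k*yy).sum()/k.sum()); H=ray(c,*q,zt)*1000; print('hole',q,H,'pred',(P0-.05*e)*1000,'pin(scene) 561.8,-61.4')
E
python3 hov.py
```

```text
time: 25.9
tool_pos: [0.5698, -0.0156, 0.1044]
tool_rot: [-3.138, 0.053, 1.391]
contact_force: [-0.3, -0.3, -0.9]
opening: 0.0138
grip_force: 35.0
[ 0.5698 -0.0156  0.1044] 0.08619470073901964
plane 225 [ 0.6667 -0.9782  0.0973]
pred hole 245.58005460878587 216.933815052412
[[179, 179, 179, 179, 179, 178, 167, 128, 80], [178, 179, 178, 178, 177, 179, 177, 168, 146], [178, 177, 169, 161, 166, 175, 178, 178, 173], [178, 171, 139, 117, 126, 160, 176, 178, 178], [177, 166, 136, 116, 117, 155, 175, 179, 179], [178, 174, 161, 149, 159, 173, 178, 179, 179], [169, 177, 176, 173, 176, 178, 179, 179, 179], [136, 163, 177, 179, 178, 179, 178, 178, 178], [110, 128, 160, 174, 178, 178, 178, 178, 178]]
hole (np.float64(245.75708502024293), np.float64(216.6497975708502)) [560.86932858 -62.20873084  86.19470074] pred [561.08364316 -63.60028952  86.19470074] pin(scene) 561.8,-61.4
```

```bash
python3 -m handwheel '[1,0.6,-8,0,0, 0,0,-8,0,0, 0,0,0,0,0]'
python3 -m handwheel '[0,0,-4,0,0, 0,0,0,0,0, 0,0,0,0,0]'
python3 -m handwheel '[0,0,-3,0,0, 0,0,0,0,0, 0,0,0,0,0]'
```

```text
time: 26.25
tool_pos: [0.5697, -0.0152, 0.0867]
tool_rot: [-3.135, 0.053, 1.391]
contact_force: [0.1, -0.9, -1.1]
opening: 0.0137
grip_force: 35.0
time: 26.55
tool_pos: [0.5707, -0.0152, 0.0843]
tool_rot: [-3.138, 0.052, 1.391]
contact_force: [0.2, 2.2, -2.2]
opening: 0.014
grip_force: 35.0
time: 26.85
tool_pos: [0.5712, -0.0147, 0.0816]
tool_rot: [-3.139, 0.052, 1.39]
contact_force: [-0.1, 5.4, -0.9]
opening: 0.0136
grip_force: 35.0
```

```bash
python3 -m handwheel '[0.2,1,0,0,0, 0,0,0,0,0, 0,0,0,0,0]'
python3 -m handwheel '[0,0,-3,0,0, 0,0,0,0,0, 0,0,0,0,0]'
```

```text
time: 27.15
tool_pos: [0.5711, -0.0144, 0.0815]
tool_rot: [-3.138, 0.053, 1.391]
contact_force: [-0.1, 2.3, 0.1]
opening: 0.0138
grip_force: 35.0
time: 27.45
tool_pos: [0.571, -0.0137, 0.078]
tool_rot: [-3.138, 0.052, 1.39]
contact_force: [1.7, 5.3, -1.7]
opening: 0.0141
grip_force: 35.0
```

```bash
python3 -m handwheel '[0.3,1.2,0,0,0, 0,0,-3,0,0, 0,0,0,0,0]'
python3 -m handwheel '[0,0.5,-3,0,0, 0,0,0,0,0, 0,0,0,0,0]'
```

```text
time: 27.75
tool_pos: [0.571, -0.0134, 0.0748]
tool_rot: [-3.137, 0.053, 1.391]
contact_force: [0.4, 1.0, -2.5]
opening: 0.014
grip_force: 35.0
time: 28.05
tool_pos: [0.5711, -0.0129, 0.0722]
tool_rot: [-3.138, 0.053, 1.391]
contact_force: [0.8, 0.4, -1.2]
opening: 0.0136
grip_force: 35.0
```

```bash
python3 -m handwheel '[0,0,-2,0,0, 0,0,0,0,0]'
python3 -m handwheel '[0,0,-1.5,0,0, 0,0,0,0,0]' 
python3 -m handwheel '[0,0,-1,0,0, 0,0,0,0,0]' 10
```

```text
time: 28.25
tool_pos: [0.5711, -0.0128, 0.0702]
tool_rot: [-3.138, 0.053, 1.391]
contact_force: [0.1, -0.1, -1.3]
opening: 0.014
grip_force: 35.0
time: 28.45
tool_pos: [0.5714, -0.0128, 0.0692]
tool_rot: [-3.139, 0.053, 1.391]
contact_force: [0.3, -0.4, 1.1]
opening: 0.0137
grip_force: 35.0
time: 28.65
tool_pos: [0.5714, -0.0128, 0.0691]
tool_rot: [-3.139, 0.053, 1.391]
contact_force: [-4.2, 1.1, 8.3]
opening: 0.014
grip_force: 10.0
```

Seated. Now I open slowly, retract and check.

```bash
python3 -m handwheel '[0,0,0,0,0.2, 0,0,0.5,0,0.35, 0,0,0,0,0.45, 0,0,20,0,0.45, 0,0,40,0,0.45, 0,0,50,0,0.45, -30,30,30,0,0.45, -40,30,0,0,0.45]'
python3 -m handwheel '[-30,45,0,0,0.5, -30,45,0,0,0.5, -20,45,0,0,0.5, -10,45,0,0,0.5, 0,0,0,0,0.5, 0,0,0,0,0.5]'
python3 - <<'E'
from h import *
n='top'; p,d,c=cam(n); h=cv2.cvtColor(p,cv2.COLOR_BGR2HSV).astype(int)
m=((abs(h[...,0]-27)<7)&(h[...,1]>120)&(h[...,2]>100)).astype(np.uint8); m[:160]=0;m[230:]=0;m[:,:225]=0;m[:,300:]=0
m2=cv2.morphologyEx(m,cv2.MORPH_CLOSE,np.ones((15,15))); cn=max(cv2.findContours(m2,0,2)[0],key=cv2.contourArea)[:,0]
W=np.array([ray(c,*q,.051)[:2] for q in cn.astype(float)],np.float32)*1000; print('cover',cv2.minAreaRect(W))
X=pts(d,c)[cv2.erode(m,np.ones((3,3)))>0]; print('z',np.percentile(X[:,2],[5,50,95]))
A=np.c_[X[:,:2]-X[:,:2].mean(0),np.ones(len(X))]; print(np.linalg.lstsq(A,X[:,2],rcond=None)[0].round(4))
q,_=eyes.read_camera('scene'); cv2.imwrite('pics/f.png',np.hstack([cv2.resize(p[130:230,210:360],(400,267)),cv2.resize(q[190:290,180:330],(400,267))]))
E
python3 lev.py
```

```text
time: 29.45
tool_pos: [0.5051, 0.0461, 0.2113]
tool_rot: [3.135, 0.051, 1.388]
contact_force: [0.4, 1.2, 0.5]
opening: 0.0416
grip_force: 0.0
time: 30.05
tool_pos: [0.4166, 0.2201, 0.2071]
tool_rot: [-3.138, 0.053, 1.393]
contact_force: [0.8, 0.5, -1.1]
opening: 0.0461
grip_force: 0.0
cover ((570.4810180664062, -14.284835815429688), (135.0042724609375, 75.15367889404297), 79.69474792480469)
z [0.04730119 0.0514441  0.05504425]
[-2.3598  0.3349  0.0613]
[196, 237, 53, 15, 511] [222.6 243.9] [ 0.609 -0.248  0.177]
[229, 261, 8, 6, 43] [232.5 263.7] [ 0.65  -0.262  0.126]
[-0.18499798  1.17069567  0.13198272]
```

View pics/f.png

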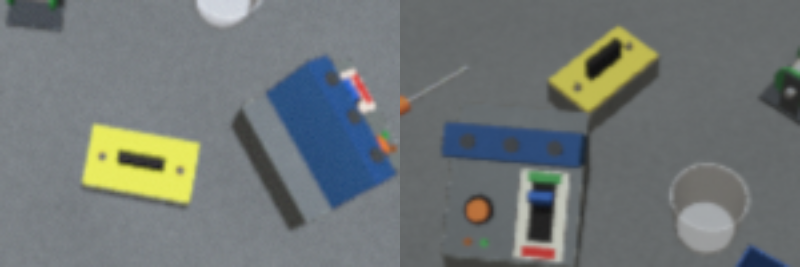

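The cover (top view, 140,163) lies flush on the box with its top at z ≈ .051 and both pins showing in its holes. The lever's blue end (540,197) is up by the green mark, and the button is out at (478,210). Handing in.

```bash
python3 -c "
from cell import robot
print(robot.hand_in())"
```

```text
the job is handed in; nothing more can be done
None
```

I handed the job in at about 30 s: the lever is up and latched (it took a second lift), the button is out, and the cover lies flush over both pins with the arm clear; the hand-in returned no verdict.

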